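# Feel for the proud support pin and level it

### The arm

A 6-joint arm with a two-finger parallel gripper is mounted at the origin on the work surface; the furniture and walls round the work are solid. World frame = base frame: x ahead of the robot, y to its left, z up, the work surface at z = 0. Lengths are in m, angles in rad, forces in N, time in s.
With the tool pointing down it reaches from about 0.35 to 1 m from the base axis. Payload 7.1 kg.
Tool frame: the origin (TCP) lies between the finger pads; the fingertips stand 14 mm ahead of it and the grasp point (between the pads) lies 5 mm behind it; z points along the fingers, y is the direction in which the jaws open and shut (so a half turn about z gives the same grasp; the last joint's range is limited). The gripper opens to 85 mm and grips with 20 to 120 N. Pads are 22 mm wide; open, the fingers measure 114 mm over their backs; the gripper's body (76 mm by 85 mm) begins 54 mm behind the grasp point. The pads swing forward as they close: fully open they stand 13 mm farther back than shut.
Start: joints at [-0.824, 0.423, 1.63, -0, 1.089, -0.019], TCP at [0.433, -0.45, 0.245] pointing down, gripper open.
Joint ranges: [-3, 3], [-0.9, 2.11], [0.09, 2.58], [-1.31, 4.45], [0.11, 2.69], [-2.54, 2.54]. Speed limits (rad/s): [2.39, 2.39, 3.01, 3.14, 3.14, 3.14].

### API

Orientations are given as a unit quaternion [x, y, z, w].
In Python, from rig import bot, camera, calibration, workorder, boxes_of gives the robot as it stands. The module is installed in compiled form; this text tells all that it offers.
- The arm moves only by the shell command python3 -m handwheel 'ROWS' [FORCE]. ROWS is JSON, a list of rows, each a list of 7 numbers: the finger opening in m, from 0 to 0.0854, then the shift along the world's x, y, z in m, then the turn, a rotation vector about the world's x, y, z in degrees. A call has 1 to 5 rows; each row shifts and turns the pose as measured when the row begins; what a row does not reach is not made up. A row lasts 1/8 s, in which the tool goes at most 62.5 mm and 10.7 degrees, less where a joint would pass 70% of its speed; a pose out of reach is approached as far as the arm can. A call with a gripper value outside its range is refused whole. The fingers move at their own pace and stop on an object; FORCE is the grip in N (left out, the last holds). Time passes only in rows, so rows that do not move let the fingers close. It gives the time, the measured TCP pose, the force and the opening at its end, in the units of the state.
- bot.get_state(): the state, without advancing time (a new reading comes with each control period).
- camera(name): name is "scene" or "side" or "wrist"; returns (picture, depth): 480x640x3 uint8, red, green, blue; 480x640 float32, m along the optical axis (not along the pixel's ray), 0 where there is no reading.
- calibration(name): a dict with "intrinsics" (3x3 intrinsics, pixels), "R" (3x3) and "t" (3): a world point X has camera coordinates R X + t. Camera axes: x right, y down, z forward; pixel columns grow to the right and rows downward; lengths in m; the calibration is good to about 2 mm. The wrist camera is an equidistant fisheye: a pixel r from the principal point sees the ray r / f radians off the axis. A picture is of the moment at which its call begins: read the wrist's pose just before it. calibration takes no time and is no camera call; for the wrist camera it gives the pose at the moment of the call.
- workorder.sign_off(): hands the job in, once; it reports no verdict.
Trained networks look in the newest picture that a camera, given by its name, has taken for a name from the list of things; names that differ only in an ending like _2 or _b are one class to them, and where a whole thing is asked for, a point or a joint stands for the part that bears it (a point fixed in the world has none). Each returns a list of dicts, best first, with "score" (0 to 1); they miss things now and then, are a little off and sometimes report something else, mostly with a low value. They report only what shows in the picture. A call takes as long as a camera call. They do not tell look-alikes from the thing itself.
- boxes_of(camera, name): "bbox" ([centre column, centre row, width, height] in pixels, round what is visible of it).
The state is a dict: "time_s": time; "q": joint angles; "qvel": joint speeds; "effort": joint torques, N m; "eef_pos": TCP position; "orientation": TCP orientation; "force": force on the tool from outside, world axes, zero at the start; "moment": the same for the moment, N m; "gripper_width": opening from 0.0 (shut) to 1.0 (fully open).
Only numpy, scipy, OpenCV 4.12 (cv2) and the standard library are available. Lean on these libraries where they do the work, as an engineer would, in place of code of your own. Each camera call takes 0.05 s, during which the arm holds its last target.

### The job

One of the four support pins down in the bores of the aluminium nest stands a few millimetres too high. Take the spring-tipped touch probe from its stand, feel every pin lightly in turn from left to right, then push the high one down with the probe until it is level with the other three, never pushing harder than 25 N and without shifting those three, and put the probe back fully into its stand. Leave the things around it undisturbed.

Things in the scene. Friction and masses are not known exactly. Their poses are not given: they have to be found in the camera images.
- nest: support nest: aluminium block 60 (x) x 172 (y) x 40 (z) mm fixed to the table, with a 32 mm long, 10 mm high screwed ear beyond each end and four vertical bores in a row along its y. Origin at the centre of its underside; its +y end is the left end seen from the robot
- stand: probe stand, fixed: dark steel block 60x60x75 mm on a foot plate 84x84x10 mm, with an 18 mm hole straight down through its middle, mouth chamfered by 3 mm. Origin at the centre of its underside
- stand_mouth (a point): centre of the hole's mouth on the stand's top face (75 mm above the table)
- probe: spring-tipped touch probe, 0.13 kg, upright in the stand's hole. z up along it, origin at the end of the tip when fully out. From the origin: tip 8 mm across, 0-32 mm; barrel 14 mm across, lower end tapered, 32-70 mm; collar 32 mm across, 70-76 mm; square black handle, steel button on top to 126 mm. In the stand the collar rests on the stand's top, the origin 5 mm above the table
- probe_grip (a point): middle of the probe's handle, 99 mm above the probe's origin: 20x20 mm, faces along the probe's x and y, from 76 to 123 mm above the origin. Gripped just above the collar, the fingertips bear on the collar when pushing down and the probe cannot slide up between them
- tip (a point): end of the probe's sprung tip (moves with the tip). The tip begins to spring in at 2 N, then 0.8 N per mm, and is solid after 5 mm (6 N)
- bore_1 (a point): centre of the mouth of the leftmost bore, on the nest's top face (40 mm above the table). The bore is 16 mm wide, chamfered by 2 mm; a level pin's top lies 14 mm down in it
- bore_2 (a point): centre of the mouth of the second from the left bore, on the nest's top face (40 mm above the table). The bore is 16 mm wide, chamfered by 2 mm; a level pin's top lies 14 mm down in it
- bore_3 (a point): centre of the mouth of the third from the left bore, on the nest's top face (40 mm above the table). The bore is 16 mm wide, chamfered by 2 mm; a level pin's top lies 14 mm down in it
- bore_4 (a point): centre of the mouth of the rightmost bore, on the nest's top face (40 mm above the table). The bore is 16 mm wide, chamfered by 2 mm; a level pin's top lies 14 mm down in it
- pin_a (a joint): travel in m of one of the four support pins (which bore it is in varies): 0 = level, top 14 mm below the nest's top face; negative = too high; positive = sunk. At the start three read 0, one is 4 to 6 mm too high. All alike: steel, 13.6 mm across, flat top, held by friction alone: stays put below 10 N, slides down at about 12 N, stays where left, no stop at the level position
- pin_b (a joint): travel in m of one of the four support pins (which bore it is in varies): 0 = level, top 14 mm below the nest's top face; negative = too high; positive = sunk. At the start three read 0, one is 4 to 6 mm too high. All alike: steel, 13.6 mm across, flat top, held by friction alone: stays put below 10 N, slides down at about 12 N, stays where left, no stop at the level position
- pin_c (a joint): travel in m of one of the four support pins (which bore it is in varies): 0 = level, top 14 mm below the nest's top face; negative = too high; positive = sunk. At the start three read 0, one is 4 to 6 mm too high. All alike: steel, 13.6 mm across, flat top, held by friction alone: stays put below 10 N, slides down at about 12 N, stays where left, no stop at the level position
- pin_d (a joint): travel in m of one of the four support pins (which bore it is in varies): 0 = level, top 14 mm below the nest's top face; negative = too high; positive = sunk. At the start three read 0, one is 4 to 6 mm too high. All alike: steel, 13.6 mm across, flat top, held by friction alone: stays put below 10 N, slides down at about 12 N, stays where left, no stop at the level position
- weight_0: large grey knobbed calibration weight, 44 mm wide, 55 mm tall; a bystander, origin at the centre of its underside
- ring_gauge: steel ring 52 mm across, 14 mm tall, lying flat; a bystander, origin at the centre of its underside
- tape_roll: roll of tape, 92 mm across, 48 mm tall; a bystander, origin at the centre of its underside
Mind the look-alikes: they are no part of the job. There is more than one size of the probe; the one meant has the size given above.

How it is judged:
By the outcome, as a careful person would: the job done as asked, in the order asked, and still so for the second after the job is handed in, with the robot touching nothing.
It also fails if it takes over 67 s, if anything falls off the work surface, if the arm or the gripper's body presses on something with over 40 N, if the wrist force passes 120 N, or if a joint passes its speed limit or range.

## Working session

There is one attempt and no reset: what is moved stays moved. The work goes in short steps, Python scripts to look and compute and a shell command to move; the robot and the scene stay as the last step left them, time stands still between calls to the robot, and variables do not carry over. Pictures are saved under pics/ and viewed, and the job is handed in when it is done.

```bash
mkdir -p pics; ls; python3 - <<'E'
from rig import *
import cv2
for n in ("scene","side","wrist"):
    p,d=camera(n); cv2.imwrite(f"pics/{n}0.png",p[:,:,::-1]); 
    import numpy as np; np.save(f"{n}_d.npy",d)
    c=calibration(n); print(n,c["intrinsics"].tolist(),c["R"].tolist(),c["t"].tolist())
s=bot.get_state(); print({k:np.round(v,4).tolist() for k,v in s.items()})
E
```

```text
pics
scene [[501.4596993094684, 0.0, 323.133500901811], [0.0, 501.4596993094684, 247.86802995758885], [0.0, 0.0, 1.0]] [[-0.9920831576967369, 0.12457416224582858, 0.015883523388111942], [0.0827173567579102, 0.7433730075472222, -0.6637427291814066], [-0.09449257698600107, -0.657174139593873, -0.7477922860952745]] [0.41795281037384613, 0.05134599148971873, 1.1960500175932303]
side [[506.1117382813703, 0.0, 323.6597497377667], [0.0, 506.1117382813703, 241.8018507398818], [0.0, 0.0, 1.0]] [[0.846233859616756, -0.5328108884762709, -0.0009010878181234695], [-0.31989607787250657, -0.506719213800247, -0.8005636375251172], [0.4260924244807884, 0.6777523113105457, -0.5992470695074754]] [-0.33226658709990914, 0.185184130070652, 0.8752535034204687]
wrist [[371.64829954431775, 0.0, 325.6515821063309], [0.0, 371.64829954431775, 241.8017793673182], [0.0, 0.0, 1.0]] [[0.6924788246335843, -0.7214366065466398, -0.0015166306608662946], [-0.694150730228944, -0.6668579390227113, 0.2710262955600581], [-0.1965396681505186, -0.1866272003134952, -0.9625707490602617]] [-0.6249518432714858, -0.03469304030899498, 0.3785620709417532]
{'time_s': 0.15, 'q': [-0.824, 0.4236, 1.6305, -0.0, 1.0886, -0.019], 'qvel': [0.0011, -0.0004, -0.0043, 0.0007, 0.0004, -0.0001], 'effort': [-0.0005, -55.7772, -28.2017, -0.0, 0.0048, -0.0001], 'eef_pos': [0.4329, -0.4502, 0.2447], 'orientation': [0.9276, 0.3736, -0.0002, -0.0005], 'force': [-0.2731, -0.5419, 0.7563], 'moment': [-0.0135, 0.0028, 0.0157], 'gripper_width': 1.0011}
```

View pics/scene0.png

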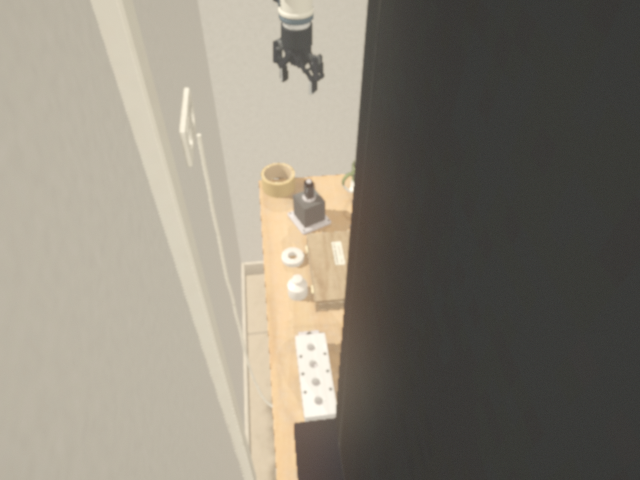

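View pics/side0.png

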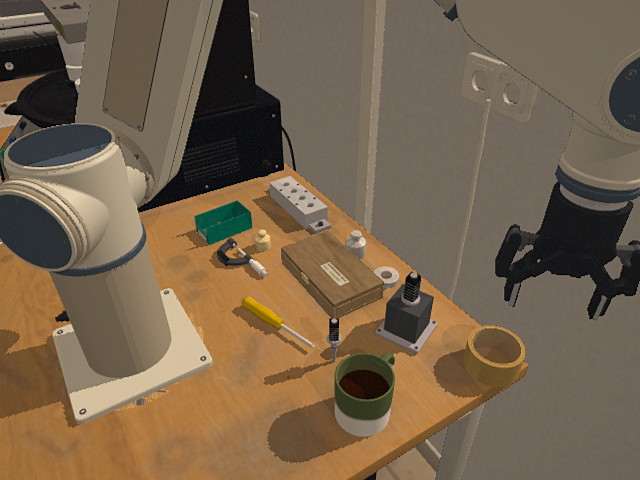

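View pics/wrist0.png

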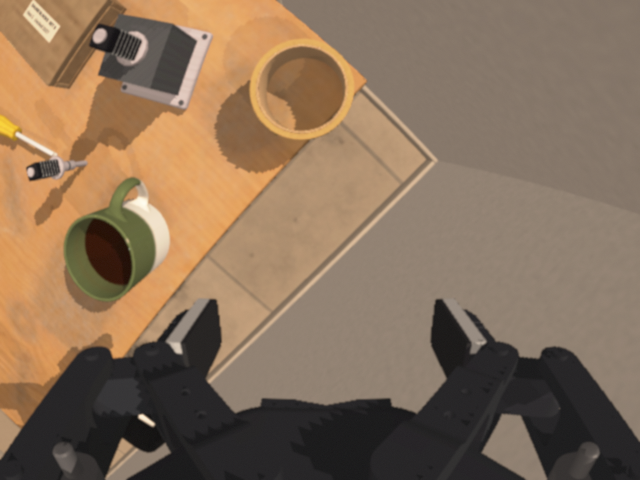

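The scene view shows the probe in the stand at (310,205), the nest at (315,375) and a ring, weight and tape. The side view shows the stand probe at (411,290). A small look-alike probe stands free at (334,335). Next I'll measure the stand and the nest.

```bash
cat > h.py <<'E'
import numpy as np, cv2
from rig import *
def cloud(n,d,c=None):
    c=c or calibration(n); K=c["intrinsics"];R=np.array(c["R"]);t=np.array(c["t"]);K=np.array(K)
    v,u=np.mgrid[0:480,0:640]; x=(u-K[0,2])/K[0,0]; y=(v-K[1,2])/K[1,1]
    if n=="wrist":
        r=np.hypot(x,y); s=np.where(r>1e-9,np.tan(r)/np.maximum(r,1e-9),1); x=x*s;y=y*s
    P=np.stack([x*d,y*d,d],-1); W=(P-t)@R; W[d<=0]=np.nan
    return W
def proj(n,X,c=None):
    c=c or calibration(n);K=np.array(c["intrinsics"]); p=np.array(c["R"])@np.array(X)+np.array(c["t"])
    x,y=p[0]/p[2],p[1]/p[2]
    if n=="wrist":
        r=np.hypot(x,y); th=np.arctan(r)/max(r,1e-9); x*=th;y*=th
    return K[0,0]*x+K[0,2],K[1,1]*y+K[1,2]
E
python3 - <<'E'
from h import *
for n,boxes in (("side",{"nest":(255,170,335,235),"stand":(370,255,440,355)}),("scene",{"nest":(290,325,340,420),"stand":(285,175,335,235)})):
    W=cloud(n,np.load(n+"_d.npy"))
    for k,(a,b,c_,d_) in boxes.items():
        P=W[b:d_,a:c_].reshape(-1,3); P=P[~np.isnan(P[:,0])]
        print(n,k,np.histogram(P[:,2],bins=np.arange(-.01,.16,.005))[0])
        z0=.04 if k=="nest" else .075
        Q=P[np.abs(P[:,2]-z0)<.004]; print(len(Q),np.median(Q,0), cv2.minAreaRect((Q[:,:2]*1000).astype(np.float32)))
E
```

```text
side nest [   1 1437 1048  178  157  130  140  136  150  680  425    0    0    0
    0    0    0    0    0    0    0    0    0    0    0    0    0    0
    0    0    0    0    0]
1063 [0.46043038 0.22104544 0.03965106] ((441.8239440917969, 224.37538146972656), (311.78875732421875, 161.97216796875), 64.90187072753906)
side stand [   0 1332 1336  468  532  149  121  117  108  126  233  103   89   94
   91  102  392  322   73   37   37   29   39   34   36   34   41   82
   22    0    0    0    0]
672 [ 0.4192903  -0.22788151  0.07484624] ((382.2095031738281, -239.6502227783203), (165.4265594482422, 61.058250427246094), 24.499290466308594)
scene nest [   2  778 1011   39   37   18   50  121   94 1136 1273    3    0    0
    0    0    0    0    0    0    0    0    0    0    0    0    0    0
    0    0    0    0    0]
2368 [0.46745757 0.24347784 0.04011958] ((466.87872314453125, 235.72247314453125), (60.21389389038086, 174.74461364746094), 0.7493693232536316)
scene stand [ 10 718 615 212 151  64  63  58  62  63 130  69  54  45  51  50 196 121
  33  18  15  17  14  20  16  18  20  39   9   1   0   0   0]
300 [ 0.43418481 -0.20728407  0.07453775] ((430.6716003417969, -217.12353515625), (62.64730453491211, 63.244468688964844), 22.35826301574707)
```

```bash
python3 - <<'E'
import cv2
a=cv2.imread("pics/side0.png")[160:260,240:360]; b=cv2.imread("pics/side0.png")[250:380,310:450]; c=cv2.imread("pics/scene0.png")[320:425,280:350]; e=cv2.imread("pics/scene0.png")[160:240,280:350]
cv2.imwrite("pics/crop_a.png",cv2.resize(a,None,fx=5,fy=5,interpolation=2)); cv2.imwrite("pics/crop_b.png",cv2.resize(b,None,fx=4.5,fy=4.5,interpolation=2)); cv2.imwrite("pics/crop_c.png",cv2.resize(c,None,fx=5.5,fy=5.5,interpolation=2))
E
```

```text
(no output)
```

View pics/crop_a.png

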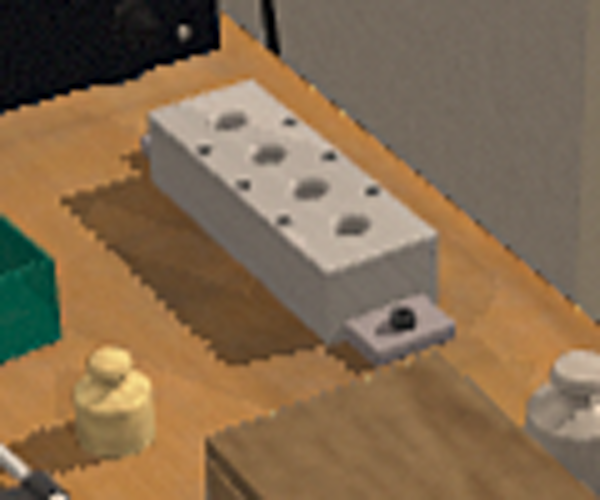

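View pics/crop_b.png

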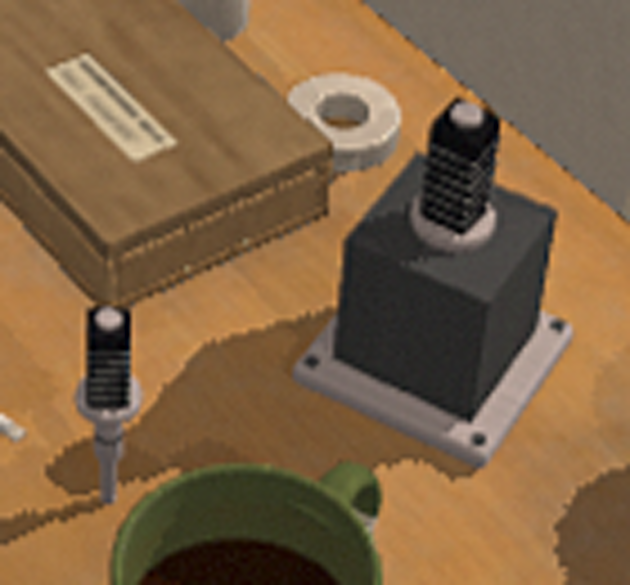

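View pics/crop_c.png

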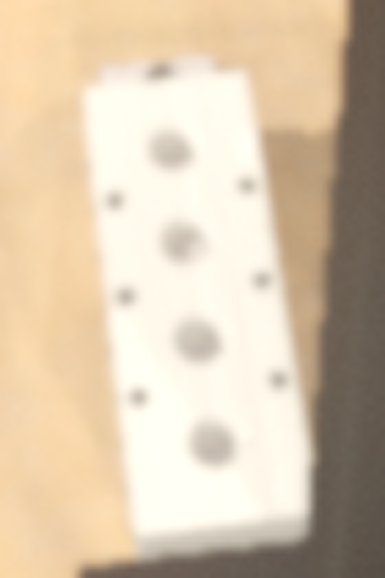

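The nest fits at centre (0.467, 0.236), yaw 0.7°, and its top measures 60×175 mm at z=0.040. The stand centre is (0.431, -0.217), yaw about 22°. There are two probe candidates:
- **Stand probe, side (411,290):** it stands in the stand, its collar rests on the top, and its button reaches z of about 0.13. This is the one meant.
- **Free probe, side (334,335):** it is smaller, so it is the look-alike.

I'll move over the stand and turn the tool by -21.5°.

```bash
python3 -m handwheel '[[0.0854,0,0.058,0,0,0,-7],[0.0854,0,0.058,0,0,0,-7],[0.0854,0,0.058,0,0,0,-7],[0.0854,-0.002,0.055,0,0,0,0],[0.0854,0,0,0,0,0,0]]'
python3 - <<'E'
from h import *
s=bot.get_state(); c=calibration("wrist")
p,d=camera("wrist"); cv2.imwrite("pics/w1.png",p[:,:,::-1]); np.save("w1.npy",d)
print(s["eef_pos"],s["orientation"],s["time_s"])
W=cloud("wrist",d,c)
m=(W[...,2]>.09)&(W[...,2]<.15)&(np.hypot(W[...,0]-.431,W[...,1]+.217)<.05)
Q=W[m]; print(len(Q)); 
for lo,hi in((.09,.12),(.12,.1245),(.1245,.135)):
    q=Q[(Q[:,2]>lo)&(Q[:,2]<hi)]; print(lo,len(q), q.mean(0) if len(q) else 0, cv2.minAreaRect((q[:,:2]*1000).astype(np.float32)) if len(q)>3 else 0)
m=(abs(W[...,2]-.075)<.003)&(np.hypot(W[...,0]-.431,W[...,1]+.217)<.06); Q=W[m]
print("top",len(Q),cv2.minAreaRect((Q[:,:2]*1000).astype(np.float32)))
m=(abs(W[...,2]-.010)<.003)&(np.hypot(W[...,0]-.431,W[...,1]+.217)<.06); Q=W[m]
print("plate",len(Q),cv2.minAreaRect((Q[:,:2]*1000).astype(np.float32)))
print([proj("wrist",[.431,-.217,z],c) for z in(.075,.131)])
E
```

```text
time_s: 0.78
eef_pos: [0.4292, -0.2154, 0.2432]
orientation: [0.982, 0.191, -0.001, -0.001]
force: [0.7, -0.7, 0.0]
gripper_width: 1.0
[ 0.42921088 -0.21536603  0.24323023] [ 9.81564678e-01  1.91126646e-01 -5.98857585e-04 -1.01466048e-03] 0.775
1127
0.09 265 [ 0.44026262 -0.21594696  0.10626645] ((433.8473815917969, -218.67739868164062), (16.480640411376953, 21.07117462158203), 20.790185928344727)
0.12 37 [ 0.43995497 -0.21515605  0.12236511] ((435.1847229003906, -213.23733520507812), (12.500131607055664, 25.719207763671875), 61.64037322998047)
0.1245 825 [ 0.43232486 -0.21900466  0.12812136] ((431.7182312011719, -219.50848388671875), (20.66427230834961, 20.229822158813477), 18.574920654296875)
top 3653 ((431.548828125, -219.48272705078125), (60.82590103149414, 59.618019104003906), 23.513946533203125)
plate 1778 ((431.80560302734375, -219.2764892578125), (82.22266387939453, 83.9368896484375), 23.442516326904297)
[(np.float64(328.023404855245), np.float64(223.26799252208608)), (np.float64(328.33842611600676), np.float64(241.91154665345533))]
```

View pics/w1.png

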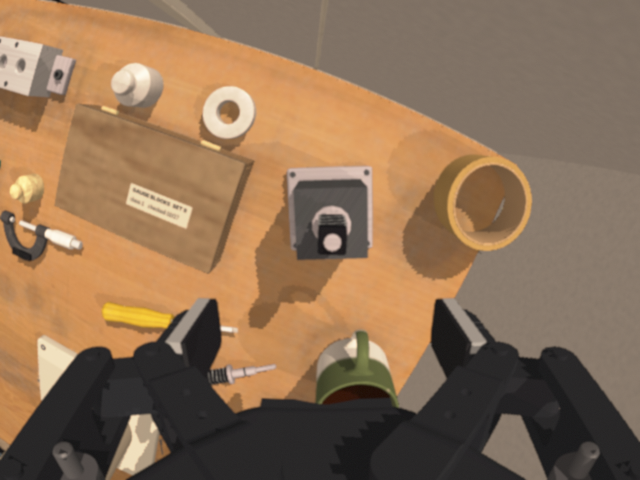

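This view shows the stand top at (330,225) with the probe's button at (332,241) and the handle square to the stand. The stand top fits 60.8×59.6 mm and the foot plate 82×84 mm, both at (0.4317, -0.2194) with yaw 23.5°. The handle is 20.5 mm square with its top at about 0.128–0.131, so this is the specified size. I'll descend.

```bash
python3 -m handwheel '[[0.06,0.0027,-0.004,-0.05,0,0,1.2],[0.06,0,0,-0.05,0,0,0],[0.06,0,0,-0.033,0,0,0],[0.06,0,0,0,0,0,0]]' 25
python3 - <<'E'
from h import *
s=bot.get_state(); print(s["eef_pos"],s["orientation"],s["force"],s["gripper_width"])
p,d=camera("wrist"); cv2.imwrite("pics/w2.png",p[:,:,::-1])
E
```

```text
time_s: 1.32
eef_pos: [0.4354, -0.2259, 0.1085]
orientation: [0.98, 0.2, 0.002, 0.002]
force: [-0.2, -0.8, -0.8]
gripper_width: 0.703
[ 0.43536886 -0.22591454  0.10852318] [0.97972094 0.20033841 0.00244601 0.00232844] [-0.19349634 -0.84405578 -0.7530621 ] 0.7026673667261277
```

View pics/w2.png

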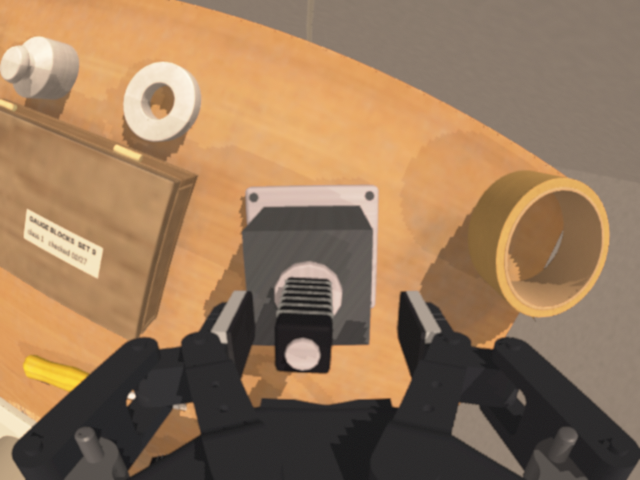

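The row undershot and drifted in y: in the picture the probe at (303,330) lies left of the jaw midline at about 325. A helper will compute the correction to the target pose.

```bash
cat > go.py <<'E'
import sys
from h import *
from scipy.spatial.transform import Rotation as Ro
# usage: go.py x y z yaw(deg of tool x)
def need(x,y,z,yaw):
    s=bot.get_state(); a=np.radians(yaw/2)
    T=Ro.from_quat([np.cos(a),np.sin(a),0,0]); C=Ro.from_quat(s["orientation"])
    rv=np.degrees((T*C.inv()).as_rotvec())
    print("t",round(s["time_s"],2),"pos",np.round(s["eef_pos"],4),"F",np.round(s["force"],1),"w",round(float(s["gripper_width"])*.0854,4))
    print("need mm",np.round((np.array([x,y,z])-s["eef_pos"])*1000,2),"rot deg",np.round(rv,2))
need(*map(float,sys.argv[1:5]))
E
python3 go.py .4319 -.2193 .1085 23.3
```

```text
t 1.38 pos [ 0.4363 -0.2264  0.1098] F [ 0.3 -0.3  0.2] w 0.0602
need mm [-4.39  7.08 -1.34] rot deg [0.27 0.46 0.19]
```

```bash
python3 -m handwheel '[[0.06,-0.0044,0.0071,0,0.27,0.46,0.2],[0.06,0,0,0,0,0,0]]' 25;python3 go.py .4319 -.2193 .098 23.3
```

```text
time_s: 1.62
eef_pos: [0.4331, -0.2204, 0.1122]
orientation: [0.979, 0.202, 0.001, 0.001]
force: [-0.6, 0.3, 0.7]
gripper_width: 0.708
t 1.62 pos [ 0.4331 -0.2204  0.1122] F [-0.6  0.3  0.7] w 0.0604
need mm [ -1.17   1.05 -14.21] rot deg [0.1  0.17 0.03]
```

```bash
python3 -m handwheel '[[0.06,-0.0012,0.001,-0.007,0.1,0.17,0],[0.06,0,0,-0.006,0,0,0],[0.06,0,0,0,0,0,0]]' 25;python3 go.py .4319 -.2193 .098 23.3; python3 -m handwheel '[[0.06,0,0,0,0,0,0]]';python3 go.py .4319 -.2193 .098 23.3
```

```text
time_s: 2.0
eef_pos: [0.433, -0.2197, 0.1003]
orientation: [0.979, 0.202, 0.001, 0.001]
force: [0.2, 0.3, -0.5]
gripper_width: 0.701
t 2.0 pos [ 0.433  -0.2197  0.1003] F [ 0.2  0.3 -0.5] w 0.0599
need mm [-1.05  0.44 -2.26] rot deg [0.1  0.19 0.  ]
time_s: 2.12
eef_pos: [0.433, -0.2197, 0.1002]
orientation: [0.979, 0.202, 0.001, 0.001]
force: [-0.2, 0.3, -0.4]
gripper_width: 0.698
t 2.12 pos [ 0.433  -0.2197  0.1002] F [-0.2  0.3 -0.4] w 0.0596
need mm [-1.08  0.44 -2.19] rot deg [ 0.1   0.18 -0.  ]
```

```bash
python3 -m handwheel '[[0.06,-0.0011,0.0005,0,0.1,0.18,0],[0.015,0,0,0,0,0,0],[0.015,0,0,0,0,0,0],[0.015,0,0,0,0,0,0],[0.015,0,0,0,0,0,0]]' 20;python3 go.py .4319 -.2193 .095 23.3; python3 -m handwheel '[[0.015,0,0,-0.0015,0,0,0],[0.015,0,0,0,0,0,0]]';python3 go.py .4319 -.2193 .095 23.3
```

```text
time_s: 2.75
eef_pos: [0.4319, -0.2193, 0.1003]
orientation: [0.979, 0.202, 0.0, -0.0]
force: [0.3, -0.1, 0.0]
gripper_width: 0.233
t 2.75 pos [ 0.4319 -0.2193  0.1003] F [ 0.3 -0.1  0. ] w 0.0199
need mm [-0.02 -0.03 -5.32] rot deg [-0.  0. -0.]
time_s: 3.0
eef_pos: [0.432, -0.2193, 0.1006]
orientation: [0.979, 0.202, 0.0, 0.0]
force: [0.2, 0.3, -2.2]
gripper_width: 0.231
t 3.0 pos [ 0.432  -0.2193  0.1006] F [ 0.2  0.3 -2.2] w 0.0197
need mm [-0.15  0.03 -5.6 ] rot deg [ 0.01  0.02 -0.  ]
```

The grip closes at 20.0 mm, which matches the handle. The fingertips are still about 5 mm above the collar, so I'll ease the grip and lower until I feel it.

```bash
python3 -m handwheel '[[0.026,0,0,0,0,0,0],[0.026,0,0,-0.003,0,0,0],[0.026,0,0,0,0,0,0]]' 20;python3 go.py .4319 -.2193 .095 23.3; python3 -m handwheel '[[0.026,0,0,-0.001,0,0,0],[0.026,0,0,-0.001,0,0,0]]';python3 go.py .4319 -.2193 .095 23.3
```

```text
time_s: 3.38
eef_pos: [0.4321, -0.2194, 0.0972]
orientation: [0.979, 0.202, 0.0, 0.0]
force: [0.5, -0.3, 1.0]
gripper_width: 0.304
t 3.38 pos [ 0.4321 -0.2194  0.0972] F [ 0.5 -0.3  1. ] w 0.026
need mm [-0.16  0.07 -2.2 ] rot deg [ 0.01  0.02 -0.  ]
time_s: 3.62
eef_pos: [0.432, -0.2193, 0.0948]
orientation: [0.979, 0.202, -0.0, -0.0]
force: [-1.9, -0.1, 6.0]
gripper_width: 0.302
t 3.62 pos [ 0.432  -0.2193  0.0948] F [-1.9 -0.1  6. ] w 0.0258
need mm [-0.07  0.    0.18] rot deg [-0.   -0.01 -0.  ]
```

Contact at TCP z=0.0948, where the collar top predicts 0.095. I'll close firmly.

```bash
python3 -m handwheel '[[0.026,0,0,0.0004,0,0,0],[0.015,0,0,0,0,0,0],[0.015,0,0,0,0,0,0],[0.015,0,0,0,0,0,0]]' 70;python3 go.py .4319 -.2193 .095 23.3; python3 -m handwheel '[[0.015,0,0,0.01,0,0,0],[0.015,0,0,0.02,0,0,0],[0.015,0,0,0,0,0,0],[0.015,0,0,0,0,0,0]]';python3 go.py .4319 -.2193 .095 23.3
```

```text
time_s: 4.12
eef_pos: [0.4321, -0.2194, 0.0954]
orientation: [0.979, 0.202, 0.0, 0.0]
force: [-0.8, -1.1, 1.2]
gripper_width: 0.224
t 4.12 pos [ 0.4321 -0.2194  0.0954] F [-0.8 -1.1  1.2] w 0.0191
need mm [-0.19  0.11 -0.37] rot deg [0.01 0.01 0.  ]
time_s: 4.62
eef_pos: [0.4315, -0.219, 0.1263]
orientation: [0.979, 0.202, -0.0, -0.0]
force: [-0.2, 0.5, -1.2]
gripper_width: 0.226
t 4.62 pos [ 0.4315 -0.219   0.1263] F [-0.2  0.5 -1.2] w 0.0193
need mm [  0.41  -0.26 -31.33] rot deg [-0.03 -0.05 -0.  ]
```

The probe is up: the force shows its 1.2 N weight and the tip sits at TCP z − 0.0904. I'll raise it clear and compute the bore centres.

```bash
python3 -m handwheel '[[0.015,0,0,0.04,0,0,0],[0.015,0,0,0.05,0,0,0],[0.015,0,0,0.03,0,0,0],[0.015,0,0,0,0,0,0]]'
python3 - <<'E'
from h import *
def onplane(n,u,v,z):
    c=calibration(n);K=np.array(c["intrinsics"]);R=np.array(c["R"]);t=np.array(c["t"])
    r=R.T@np.linalg.solve(K,[u,v,1]); o=-R.T@t; return o+r*(z-o[2])/r[2]
for n,off,f,pts in(("scene",(280,320),5.5,[(171,150),(182,242),(197,341),(213,444)]),("side",(240,160),5,[(354,225),(311,188),(270,154),(231,121)])):
    for a,b in pts: print(n,np.round(onplane(n,(a+.5)/f-.5+off[0],(b+.5)/f-.5+off[1],.04),4))
E
```

```text
time_s: 5.12
eef_pos: [0.4296, -0.218, 0.2466]
orientation: [0.979, 0.202, -0.003, -0.002]
force: [0.4, 0.4, -2.2]
gripper_width: 0.225
scene [0.4697 0.1807 0.04  ]
scene [0.4699 0.2181 0.04  ]
scene [0.4689 0.2564 0.04  ]
scene [0.4679 0.2943 0.04  ]
side [0.4677 0.1768 0.04  ]
side [0.4672 0.2154 0.04  ]
side [0.4661 0.2528 0.04  ]
side [0.4653 0.2904 0.04  ]
```

```bash
python3 -m handwheel '[[0.015,0.004,0.055,-0.004,0,0,0],[0.015,0.004,0.055,-0.004,0,0,0],[0.015,0.004,0.055,-0.004,0,0,0],[0.015,0.004,0.055,-0.004,0,0,0],[0.015,0.004,0.055,-0.004,0,0,0]]'
python3 go.py .4665 .2927 .20 23.3
```

```text
time_s: 5.75
eef_pos: [0.4461, 0.0612, 0.2186]
orientation: [0.98, 0.198, -0.006, -0.003]
force: [1.3, -0.6, -0.9]
gripper_width: 0.23
t 5.75 pos [0.4461 0.0612 0.2186] F [ 1.3 -0.6 -0.9] w 0.0197
need mm [ 20.44 231.45 -18.61] rot deg [-0.18 -0.79  0.51]
```

```bash
python3 -m handwheel '[[0.015,0.004,0.05,0,-0.1,-0.5,0.3],[0.015,0.004,0.05,0,0,-0.2,0],[0.015,0.004,0.045,0,0,0,0],[0.015,0.003,0.03,0,0,0,0],[0.015,0,0,0,0,0,0]]'
python3 go.py .4665 .2927 .20 23.3
```

```text
time_s: 6.38
eef_pos: [0.4556, 0.244, 0.2081]
orientation: [0.979, 0.203, -0.008, 0.0]
force: [0.2, 0.5, -1.8]
gripper_width: 0.226
t 6.38 pos [0.4556 0.244  0.2081] F [ 0.2  0.5 -1.8] w 0.0193
need mm [10.93 48.72 -8.05] rot deg [ 0.22 -0.84 -0.13]
```

```bash
python3 -m handwheel '[[0.015,0.006,0.025,0,0.2,-0.8,0],[0.015,0.005,0.02,0,0,0,0],[0.015,0,0.004,0,0,0,0],[0.015,0,0,0,0,0,0]]'
python3 go.py .4665 .2927 .17 23.3
python3 - <<'E'
from h import *
c=calibration("wrist")
p,d=camera("wrist"); cv2.imwrite("pics/w3.png",p[:,:,::-1]); np.save("w3.npy",d)
W=cloud("wrist",d,c)
m=(abs(W[...,2]-.04)<.004)&(abs(W[...,0]-.467)<.05)&(abs(W[...,1]-.236)<.11);Q=W[m]
print("top",len(Q),cv2.minAreaRect((Q[:,:2]*1000).astype(np.float32)),np.median(Q[:,2]))
for b in((.4677,.1787),(.4672,.2167),(.4667,.2547),(.4662,.2927)): print(np.round(proj("wrist",[*b,.04],c),1))
E
```

```text
time_s: 6.88
eef_pos: [0.4643, 0.2907, 0.2033]
orientation: [0.979, 0.203, -0.005, 0.002]
force: [-0.3, 0.3, -1.4]
gripper_width: 0.221
t 6.88 pos [0.4643 0.2907 0.2033] F [-0.3  0.3 -1.4] w 0.0189
need mm [  2.16   2.02 -33.29] rot deg [ 0.34 -0.48 -0.09]
top 12681 ((467.6910400390625, 234.61709594726562), (60.978721618652344, 173.4938201904297), 0.7243770956993103) 0.03954846130908458
[444.6 271. ]
[406.9 255.3]
[366.1 238.5]
[323. 221.]
```

View pics/w3.png

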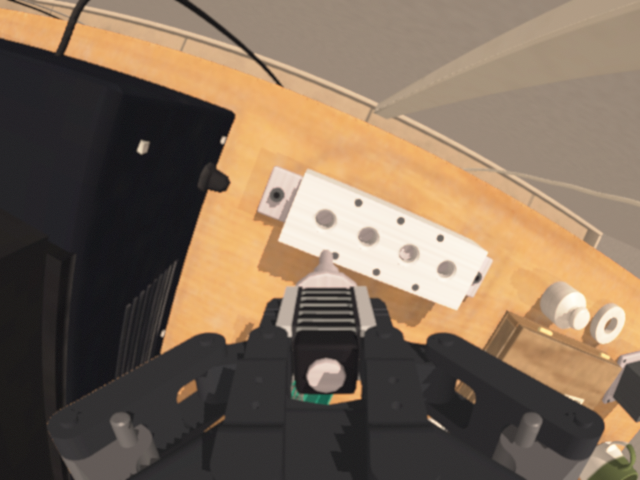

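The wrist picture shows bores 1 to 4 at (326,218), (368,236), (409,254) and (447,269). The pin in the third is the brightest. The probe tip is at (326,256). I'll refine the bore positions and check the tip's own projection for calibration error.

```bash
python3 - <<'E'
from h import *
c=calibration("wrist");K=np.array(c["intrinsics"]);R=np.array(c["R"]);t=np.array(c["t"]);o=-R.T@t
g=cv2.cvtColor(cv2.imread("pics/w3.png"),6)
def ray(u,v,z):
    x=(u-K[0,2])/K[0,0];y=(v-K[1,2])/K[1,1];r=np.hypot(x,y);s=np.tan(r)/r
    d=R.T@np.array([x*s,y*s,1]);return o+d*(z-o[2])/d[2]
for u,v in((326,218),(368,236),(409,254),(447,269)):
    w=g[v-14:v+15,u-14:u+15].astype(float); wt=np.clip(215-w,0,None); yy,xx=np.mgrid[-14:15,-14:15]; wt[np.hypot(xx,yy)>12]=0
    a,b=u+(wt*xx).sum()/wt.sum(),v+(wt*yy).sum()/wt.sum(); print(round(a,1),round(b,1),np.round(ray(a,b,.04),4))
s=bot.get_state();from scipy.spatial.transform import Rotation as Ro
Z=Ro.from_quat(s["orientation"]).as_matrix()[:,2]; tip=s["eef_pos"]+Z*.0904; print("tip",tip,proj("wrist",tip,c),"from px",ray(326,254,tip[2]))
im=cv2.imread("pics/w3.png")[190:310,270:480]; cv2.imwrite("pics/w3c.png",cv2.resize(im,None,fx=3.8,fy=3.8,interpolation=2))
E
```

```text
325.2 218.5 [0.4688 0.2917 0.04  ]
367.9 235.9 [0.4694 0.2541 0.04  ]
410.3 252.1 [0.4709 0.2151 0.04  ]
445.7 268.2 [0.4703 0.1789 0.04  ]
tip [0.46357518 0.28999439 0.11292627] (np.float64(324.5701101621284), np.float64(253.31995878476627)) from px [0.46351856 0.28900981 0.11292627]
```

View pics/w3c.png

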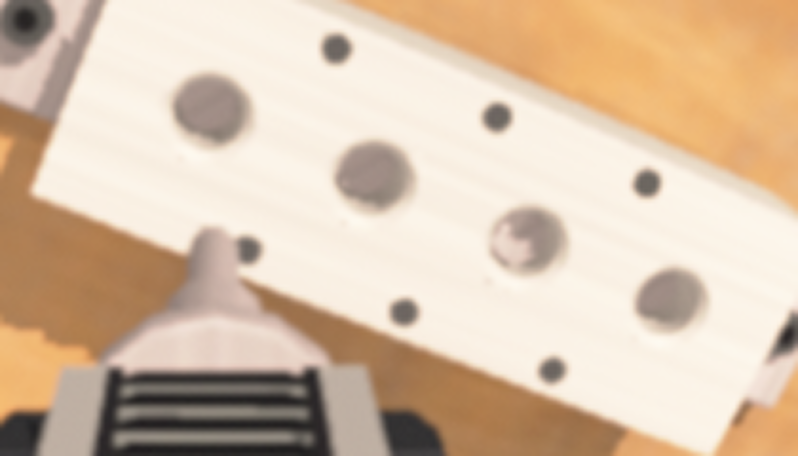

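Bores measured as 1 (0.468, 0.292), 2 (0.4685, 0.254), 3 (0.469, 0.216) and 4 (0.469, 0.178). The 38 mm pitch is consistent, and the tip's projection agrees to 1 mm. Going over bore 1.

```bash
python3 -m handwheel '[[0.015,0.004,0.0015,-0.02,0.34,-0.48,0],[0.015,0,0,-0.02,0,0,0],[0.015,0,0,0,0,0,0],[0.015,0,0,0,0,0,0]]'
python3 go.py .468 .292 .138 23.3
```

```text
time_s: 7.42
eef_pos: [0.4688, 0.2896, 0.1638]
orientation: [0.979, 0.202, 0.001, -0.0]
force: [0.6, 0.2, -0.9]
gripper_width: 0.226
t 7.42 pos [0.4688 0.2896 0.1638] F [ 0.6  0.2 -0.9] w 0.0193
need mm [ -0.81   2.36 -25.77] rot deg [-0.02  0.07  0.05]
```

```bash
python3 -m handwheel '[[0.015,-0.0008,0.0024,-0.01,0,0,0],[0.015,0,0,-0.01,0,0,0],[0.015,0,0,0,0,0,0],[0.015,0,0,0,0,0,0]]'
python3 go.py .468 .292 .125 23.3
python3 - <<'E'
from h import *
p,d=camera("wrist"); cv2.imwrite("pics/w4.png",cv2.resize(p[170:330,220:430,::-1],None,fx=3.5,fy=3.5,interpolation=2))
E
```

```text
time_s: 7.92
eef_pos: [0.4686, 0.2924, 0.1438]
orientation: [0.979, 0.201, 0.002, -0.0]
force: [0.2, 0.2, -1.3]
gripper_width: 0.225
t 7.92 pos [0.4686 0.2924 0.1438] F [ 0.2  0.2 -1.3] w 0.0192
need mm [ -0.55  -0.43 -18.81] rot deg [-0.08  0.18  0.05]
```

View pics/w4.png

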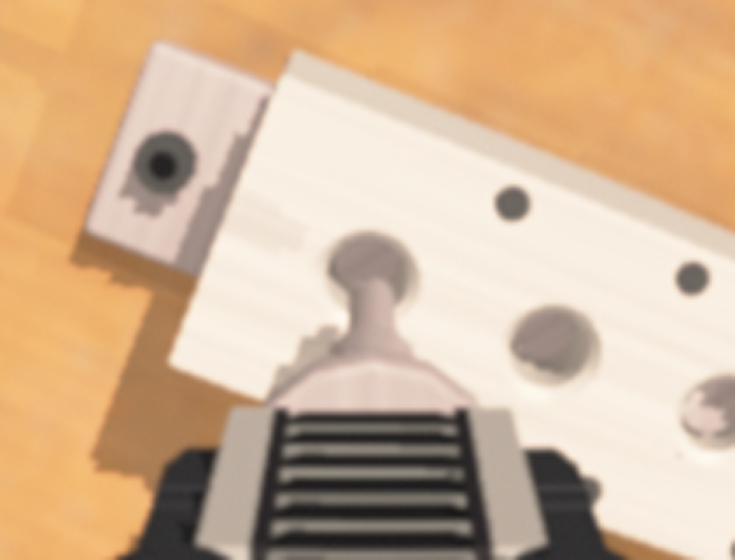

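The tip at (372,285) in the crop sits 13 mm above bore 1 at (370,268), laterally centred. I'll lower into the bore.

```bash
python3 -m handwheel '[[0.015,-0.0004,-0.0004,-0.009,-0.08,0.18,0],[0.015,0,0,-0.008,0,0,0],[0.015,0,0,0,0,0,0]]'
python3 go.py .468 .292 .118 23.3
```

```text
time_s: 8.35
eef_pos: [0.4681, 0.292, 0.1257]
orientation: [0.979, 0.202, -0.0, 0.0]
force: [-0.7, -0.3, -1.3]
gripper_width: 0.225
t 8.35 pos [0.4681 0.292  0.1257] F [-0.7 -0.3 -1.3] w 0.0192
need mm [-0.12 -0.01 -7.75] rot deg [ 0.   -0.01  0.05]
```

```bash
cat > rd.py <<'E'
from h import *
import sys
n=int(sys.argv[1]) if len(sys.argv)>1 else 6
F=[];P=[]
for i in range(n):
    s=bot.get_state();F.append(s["force"]);P.append(s["eef_pos"]);camera("side")
print("t %.2f"%s["time_s"],"z",round(float(np.mean(P,0)[2])*1000,2),"xy",np.round(np.mean(P,0)[:2]*1000,1),"F",np.round(np.mean(F,0),2),"maxz",round(max(f[2] for f in F),1))
E
python3 -m handwheel '[[0.015,0,0,-0.004,0,0,0],[0.015,0,0,-0.003,0,0,0],[0.015,0,0,0,0,0,0]]' >/dev/null; python3 rd.py 6
python3 -m handwheel '[[0.015,0,0,-0.0010,0,0,0]]' | grep -E "eef|force"
python3 rd.py 3
```

```text
t 8.97 z 118.44 xy [468.3 292.1] F [-0.04 -0.02 -1.42] maxz -0.2
eef_pos: [0.4685, 0.2922, 0.1177]
force: [0.4, 1.0, -1.2]
t 9.25 z 117.61 xy [468.4 292.1] F [-0.18  0.42 -1.11] maxz -0.6
```

```bash
for i in 1; do
python3 -m handwheel '[[0.015,0,0,-0.0006,0,0,0]]' >/dev/null; python3 rd.py 3
python3 -m handwheel '[[0.015,0,0,-0.0006,0,0,0]]' >/dev/null; python3 rd.py 3
python3 -m handwheel '[[0.015,0,0,-0.0006,0,0,0]]' >/dev/null; python3 rd.py 3; done
```

```text
t 9.53 z 116.9 xy [468.3 292.1] F [ 0.7   0.29 -1.73] maxz -1.4
t 9.80 z 116.33 xy [468.3 292.1] F [-0.48  0.46 -0.68] maxz -0.0
t 10.07 z 115.86 xy [468.4 292.1] F [-0.43 -0.46  1.11] maxz 1.6
```

```bash

python3 -m handwheel '[[0.015,0,0,-0.0010,0,0,0],[0.015,0,0,0,0,0,0]]' >/dev/null; python3 rd.py 12
```

```text
t 10.93 z 114.99 xy [468.4 292.1] F [-0.36 -0.53  1.74] maxz 2.4
```

Pin 1 is felt: 3.1 N net gives an onset near z=116.3, which matches the level value of 116.4. Next is bore 2.

```bash

python3 -m handwheel '[[0.015,0,0,0.012,0,0,0],[0.015,0,0,0.018,0,0,0],[0.015,0,-0.019,0,0,0,0],[0.015,0,-0.017,0,0,0,0],[0.015,0,0,0,0,0,0]]'
python3 go.py .4685 .254 .128 23.3
```

```text
time_s: 11.6
eef_pos: [0.4681, 0.2531, 0.1471]
orientation: [0.979, 0.201, 0.0, 0.0]
force: [-0.6, -0.2, -2.3]
gripper_width: 0.227
t 11.6 pos [0.4681 0.2531 0.1471] F [-0.6 -0.2 -2.3] w 0.0194
need mm [  0.4    0.93 -19.14] rot deg [-0.01  0.05  0.05]
```

```bash

python3 -m handwheel '[[0.015,0.0004,0.0009,-0.012,0,0.05,0],[0.015,0,0,-0.010,0,0,0],[0.015,0,0,0,0,0,0]]'
python3 rd.py 2
python3 -m handwheel '[[0.015,0,0,-0.0015,0,0,0],[0.015,0,0,-0.0015,0,0,0],[0.015,0,0,0,0,0,0]]' >/dev/null; python3 rd.py 3
```

```text
time_s: 11.98
eef_pos: [0.4681, 0.2536, 0.1226]
orientation: [0.98, 0.201, -0.001, 0.0]
force: [0.5, -0.2, -1.1]
gripper_width: 0.224
t 12.03 z 122.78 xy [468.2 253.7] F [ 0.63 -0.27 -1.05] maxz -1.0
t 12.55 z 120.68 xy [468.9 254.4] F [ 0.09  0.26 -1.27] maxz -0.8
```

```bash

python3 -m handwheel '[[0.015,-0.0004,-0.0004,-0.0010,0,0,0],[0.015,0,0,-0.0010,0,0,0],[0.015,0,0,0,0,0,0]]' >/dev/null; python3 rd.py 3
python3 -m handwheel '[[0.015,0,0,-0.0015,0,0,0],[0.015,0,0,0,0,0,0]]' >/dev/null; python3 rd.py 3
python3 -m handwheel '[[0.015,0,0,-0.0010,0,0,0],[0.015,0,0,0,0,0,0]]' >/dev/null; python3 rd.py 3
```

```text
t 13.07 z 118.76 xy [468.6 254. ] F [ 0.3   0.02 -1.54] maxz -1.2
t 13.47 z 117.29 xy [468.7 254. ] F [-0.13 -0.58 -0.94] maxz -0.4
t 13.88 z 116.38 xy [468.8 254.1] F [ 0.3   0.33 -1.31] maxz -1.1
```

```bash

python3 -m handwheel '[[0.015,0,0,-0.0012,0,0,0],[0.015,0,0,0,0,0,0]]' >/dev/null; python3 rd.py 8
```

```text
t 14.53 z 115.42 xy [468.9 254.1] F [-0.53 -0.32  1.65] maxz 2.1
```

Pin 2 is felt: 3.0 N net at 115.4, onset about 116.4, so it is level. Next is bore 3, the suspected high pin, approached from higher up.

```bash

python3 -m handwheel '[[0.015,0,0,0.012,0,0,0],[0.015,0,0,0.018,0,0,0],[0.015,0,-0.019,0,0,0,0],[0.015,0,-0.017,0,0,0,0],[0.015,0,0,0,0,0,0]]'
python3 go.py .469 .216 .128 23.3
```

```text
time_s: 15.2
eef_pos: [0.4682, 0.2153, 0.1465]
orientation: [0.98, 0.201, 0.0, -0.0]
force: [-0.4, 0.2, -0.9]
gripper_width: 0.223
t 15.2 pos [0.4682 0.2153 0.1465] F [-0.4  0.2 -0.9] w 0.019
need mm [  0.78   0.73 -18.48] rot deg [-0.03  0.04  0.07]
```

```bash

python3 -m handwheel '[[0.015,0.0008,0.0007,-0.010,0,0.05,0],[0.015,0,0,-0.007,0,0,0],[0.015,0,0,0,0,0,0],[0.015,0,0,0,0,0,0]]' >/dev/null
python3 rd.py 3
python3 -m handwheel '[[0.015,0,0,-0.0025,0,0,0],[0.015,0,0,0,0,0,0]]' >/dev/null; python3 rd.py 3
python3 -m handwheel '[[0.015,0,0,-0.0020,0,0,0],[0.015,0,0,0,0,0,0]]' >/dev/null; python3 rd.py 3
```

```text
t 15.80 z 127.02 xy [468.6 215.9] F [ 0.14  0.04 -1.55] maxz -1.2
t 16.20 z 125.05 xy [469.  216.1] F [-0.41  0.26 -1.62] maxz -1.4
t 16.60 z 123.14 xy [469.1 216.1] F [ 0.23  0.32 -1.44] maxz -0.9
```

```bash

python3 -m handwheel '[[0.015,0,0,-0.0010,0,0,0],[0.015,0,0,0,0,0,0]]' >/dev/null; python3 rd.py 3
python3 -m handwheel '[[0.015,0,0,-0.0008,0,0,0],[0.015,0,0,0,0,0,0]]' >/dev/null; python3 rd.py 3
python3 -m handwheel '[[0.015,0,0,-0.0006,0,0,0],[0.015,0,0,0,0,0,0]]' >/dev/null; python3 rd.py 3

```

```text
t 17.00 z 122.23 xy [469.2 216.2] F [-0.12 -0.79 -1.65] maxz -1.3
t 17.40 z 121.69 xy [469.4 216.2] F [-1.   -0.12  1.24] maxz 1.9
t 17.80 z 121.17 xy [469.4 216.2] F [-0.87 -0.14  1.38] maxz 1.5
```

Pin 3 is high: onset about 122.1, so roughly 5.7 mm too high. Bore 4 is next, before any pushing.

```bash

python3 -m handwheel '[[0.015,-0.0005,0,0.010,0,0,0],[0.015,0,0,0.014,0,0,0],[0.015,0,-0.019,0,0,0,0],[0.015,0,-0.017,0,0,0,0],[0.015,0,0,0,0,0,0]]'
python3 go.py .469 .178 .128 23.3
```

```text
time_s: 18.48
eef_pos: [0.4687, 0.1776, 0.1472]
orientation: [0.98, 0.201, 0.0, -0.0]
force: [-0.3, 0.3, -0.9]
gripper_width: 0.225
t 18.48 pos [0.4687 0.1776 0.1472] F [-0.3  0.3 -0.9] w 0.0192
need mm [  0.3    0.35 -19.2 ] rot deg [-0.05  0.04  0.1 ]
```

```bash

python3 -m handwheel '[[0.015,0.0003,0.0004,-0.012,-0.05,0.05,0],[0.015,0,0,-0.011,0,0,0],[0.015,0,0,0,0,0,0],[0.015,0,0,-0.002,0,0,0],[0.015,0,0,0,0,0,0]]' >/dev/null
python3 rd.py 3
python3 -m handwheel '[[0.015,0,0,-0.0015,0,0,0],[0.015,0,0,0,0,0,0]]' >/dev/null; python3 rd.py 3
python3 -m handwheel '[[0.015,0,0,-0.0010,0,0,0],[0.015,0,0,0,0,0,0]]' >/dev/null; python3 rd.py 3
```

```text
t 19.20 z 119.34 xy [468.6 178.2] F [ 0.29  0.71 -1.1 ] maxz -0.6
t 19.60 z 118.39 xy [469.  178.3] F [-0.11 -0.11 -2.08] maxz -1.9
t 20.00 z 117.42 xy [469.  178.3] F [ 0.23  0.32 -0.79] maxz -0.2
```

```bash

python3 -m handwheel '[[0.015,0,0,-0.0010,0,0,0],[0.015,0,0,0,0,0,0]]' >/dev/null; python3 rd.py 3
python3 -m handwheel '[[0.015,0,0,-0.0008,0,0,0],[0.015,0,0,0,0,0,0]]' >/dev/null; python3 rd.py 6
```

```text
t 20.40 z 116.43 xy [469.1 178.3] F [-0.02 -0.27 -1.83] maxz -1.5
t 20.95 z 115.87 xy [469.2 178.3] F [-0.33 -0.29  0.93] maxz 1.4
```

All four pins are felt. Pins 1, 2 and 4 have onset near 116.3, and pin 3 near 122.1. I'll return to bore 3 and push. The tip goes solid at about 117.1 and level is at about 111.3, so I'll stop short first.

```bash

python3 -m handwheel '[[0.015,-0.0002,0,0.012,0,0,0],[0.015,0,0,0.017,0,0,0],[0.015,0,0.019,0,0,0,0],[0.015,0,0.018,0,0,0,0],[0.015,0,0,0,0,0,0]]'
python3 go.py .469 .216 .128 23.3
```

```text
time_s: 21.62
eef_pos: [0.469, 0.2181, 0.1464]
orientation: [0.98, 0.201, 0.0, -0.0]
force: [-0.2, -1.0, -0.9]
gripper_width: 0.226
t 21.62 pos [0.469  0.2181 0.1464] F [-0.2 -1.  -0.9] w 0.0193
need mm [  0.05  -2.07 -18.44] rot deg [-0.03 -0.    0.13]
```

```bash

python3 -m handwheel '[[0.015,0,-0.002,-0.010,0,0,0],[0.015,0,0,-0.010,0,0,0],[0.015,0,0,0,0,0,0],[0.015,0,0,-0.0025,0,0,0],[0.015,0,0,0,0,0,0]]' >/dev/null
python3 rd.py 2
python3 -m handwheel '[[0.015,0,0,-0.0015,0,0,0],[0.015,0,0,-0.0015,0,0,0],[0.015,0,0,0,0,0,0]]' >/dev/null; python3 rd.py 2
python3 -m handwheel '[[0.015,0,0,-0.001,0,0,0]]' >/dev/null; python3 rd.py 2
```

```text
t 22.30 z 121.03 xy [468.  215.3] F [-0.56  0.76  1.69] maxz 2.0
t 22.77 z 118.74 xy [468.  215.4] F [-0.8   0.94  4.05] maxz 4.1
t 23.00 z 117.78 xy [468.  215.4] F [-1.6   0.34  3.96] maxz 4.0
```

```bash

python3 -m handwheel '[[0.015,0,0,-0.0006,0,0,0]]' >/dev/null; python3 rd.py 2
python3 -m handwheel '[[0.015,0,0,-0.0006,0,0,0]]' >/dev/null; python3 rd.py 2
python3 -m handwheel '[[0.015,0,0,-0.0006,0,0,0]]' >/dev/null; python3 rd.py 2
```

```text
t 23.23 z 117.16 xy [468.  215.4] F [-1.94 -0.65  4.92] maxz 5.1
t 23.45 z 116.75 xy [468.1 215.4] F [-1.98 -0.68  8.32] maxz 9.8
t 23.68 z 116.6 xy [468.2 215.5] F [-2.68 -0.54 10.31] maxz 10.8
```

```bash

python3 -m handwheel '[[0.015,0.0003,0,-0.0009,0,0,0]]' | grep -E "force|eef"; python3 rd.py 2
python3 -m handwheel '[[0.015,0.0002,0,-0.0009,0,0,0]]' | grep -E "force|eef"; python3 rd.py 2
```

```text
eef_pos: [0.4683, 0.2154, 0.1161]
force: [-4.3, -0.0, 10.0]
t 23.90 z 116.11 xy [468.3 215.4] F [-3.57 -0.09  9.81] maxz 10.0
eef_pos: [0.4683, 0.2155, 0.1156]
force: [-3.5, 0.0, 11.5]
t 24.12 z 115.61 xy [468.3 215.5] F [-3.39 -0.11 10.56] maxz 11.5
```

```bash

python3 -m handwheel '[[0.015,0,0,-0.0009,0,0,0],[0.015,0,0,-0.0009,0,0,0]]' | grep -E "force|eef"; python3 rd.py 2
python3 -m handwheel '[[0.015,0,0,-0.0009,0,0,0],[0.015,0,0,-0.0009,0,0,0]]' | grep -E "force|eef"; python3 rd.py 2
```

```text
eef_pos: [0.4683, 0.2155, 0.1148]
force: [-3.7, -0.8, 10.8]
t 24.48 z 114.72 xy [468.3 215.5] F [-3.52 -0.51 10.66] maxz 10.8
eef_pos: [0.4683, 0.2155, 0.1139]
force: [-2.4, -0.4, 11.6]
t 24.82 z 113.85 xy [468.3 215.5] F [-3.02 -0.79 11.05] maxz 11.6
```

```bash

python3 -m handwheel '[[0.015,0,0,-0.0009,0,0,0],[0.015,0,0,-0.0009,0,0,0]]' | grep -E "force|eef"; python3 rd.py 2
python3 -m handwheel '[[0.015,0,0,-0.0009,0,0,0],[0.015,0,0,-0.0009,0,0,0]]' | grep -E "force|eef"; python3 rd.py 2
```

```text
eef_pos: [0.4683, 0.2155, 0.113]
force: [-4.1, -0.7, 10.8]
t 25.18 z 113.0 xy [468.3 215.5] F [-3.34 -0.79 10.47] maxz 10.8
eef_pos: [0.4683, 0.2155, 0.1121]
force: [-3.4, -0.5, 9.4]
t 25.52 z 112.12 xy [468.3 215.5] F [-3.19 -0.96  9.85] maxz 10.2
```

I'm 0.8 mm short by estimate. I'll retract and feel pin 3 again for its onset.

```bash

python3 -m handwheel '[[0.015,0.0003,0.0003,0.004,0,0,0],[0.015,0,0,0.002,0,0,0],[0.015,0,0,0,0,0,0],[0.015,0,0,0,0,0,0]]' >/dev/null; python3 rd.py 4; python3 go.py .469 .216 .118 23.3

```

```text
t 26.23 z 117.54 xy [468.3 215.5] F [-0.44 -0.01 -0.52] maxz 0.1
t 26.27 pos [0.4683 0.2155 0.1176] F [-0.3  0.2 -0.5] w 0.0189
need mm [0.68 0.55 0.41] rot deg [ 0.06 -0.19  0.11]
```

```bash

python3 -m handwheel '[[0.015,0.0005,0.0004,0.0007,0.06,-0.19,0],[0.015,0,0,0,0,0,0]]' >/dev/null; python3 rd.py 4
python3 -m handwheel '[[0.015,0,0,-0.0007,0,0,0],[0.015,0,0,0,0,0,0]]' >/dev/null; python3 rd.py 4
python3 -m handwheel '[[0.015,0,0,-0.0004,0,0,0],[0.015,0,0,0,0,0,0]]' >/dev/null; python3 rd.py 4
python3 -m handwheel '[[0.015,0,0,-0.0004,0,0,0],[0.015,0,0,0,0,0,0]]' >/dev/null; python3 rd.py 4

```

```text
t 26.68 z 118.16 xy [468.8 215.9] F [-0.35 -0.4  -1.94] maxz -1.5
t 27.12 z 117.53 xy [468.9 215.9] F [ 0.17 -0.5  -0.43] maxz -0.2
t 27.57 z 117.26 xy [468.9 215.9] F [-0.22  0.4   1.56] maxz 2.4
t 28.02 z 116.88 xy [468.9 215.9] F [-0.61 -0.16  1.15] maxz 1.5
```

Pin 3's onset is about 117.45, against about 116.3 for level, so roughly 1.1 mm remains. The pushing z ended 5.33 below onset, so I'll push to about z=111.1.

```bash

python3 -m handwheel '[[0.015,0,0,-0.002,0,0,0],[0.015,0,0,-0.0015,0,0,0],[0.015,0,0,0,0,0,0]]' >/dev/null; python3 rd.py 2
python3 -m handwheel '[[0.015,0,0,-0.0009,0,0,0],[0.015,0,0,-0.0007,0,0,0]]' | grep -E "force|eef"; python3 rd.py 2

```

```text
t 28.50 z 113.45 xy [469.  215.9] F [-0.79 -0.22  3.74] maxz 4.3
eef_pos: [0.4691, 0.216, 0.1122]
force: [-1.2, -1.4, 9.1]
t 28.85 z 112.18 xy [469.1 216. ] F [-1.59 -1.18  8.55] maxz 9.1
```

```bash

python3 -m handwheel '[[0.015,0,0,-0.0009,0,0,0],[0.015,0,0,-0.0009,0,0,0]]' | grep -E "force|eef"; python3 rd.py 1
python3 -m handwheel '[[0.015,0,0,-0.0008,0,0,0]]' | grep -E "force|eef"; python3 rd.py 2

```

```text
eef_pos: [0.4691, 0.216, 0.1113]
force: [-2.7, -1.9, 10.5]
t 29.15 z 111.34 xy [469.1 216. ] F [-2.7  -1.91 10.52] maxz 10.5
eef_pos: [0.4692, 0.216, 0.111]
force: [-3.3, -1.9, 10.1]
t 29.38 z 111.01 xy [469.2 216. ] F [-3.29 -1.18 10.49] maxz 10.9
```

```bash

python3 -m handwheel '[[0.015,0,0,0.004,0,0,0],[0.015,0,0,0.0025,0,0,0],[0.015,0,0,0,0,0,0],[0.015,0,0,0,0,0,0]]' >/dev/null; python3 rd.py 4
python3 -m handwheel '[[0.015,0,0,-0.0004,0,0,0],[0.015,0,0,0,0,0,0]]' >/dev/null; python3 rd.py 4
```

```text
t 30.07 z 116.98 xy [468.9 215.9] F [-0.43 -0.22 -1.51] maxz -1.3
t 30.52 z 116.55 xy [468.9 215.9] F [-0.42  0.39 -1.6 ] maxz -1.2
```

```bash

python3 -m handwheel '[[0.015,0,0,-0.0002,0,0,0],[0.015,0,0,0,0,0,0]]' >/dev/null; python3 rd.py 4
python3 -m handwheel '[[0.015,0,0,-0.0002,0,0,0],[0.015,0,0,0,0,0,0]]' >/dev/null; python3 rd.py 4
python3 -m handwheel '[[0.015,0,0,-0.0002,0,0,0],[0.015,0,0,0,0,0,0]]' >/dev/null; python3 rd.py 4
```

```text
t 30.98 z 116.46 xy [469. 216.] F [ 0.03 -0.1  -1.03] maxz -0.8
t 31.43 z 116.39 xy [469. 216.] F [-0.54 -0.13  0.07] maxz 0.6
t 31.88 z 116.25 xy [469.1 216. ] F [-0.18 -0.82  0.94] maxz 1.3
```

Pin 3's onset is now about 116.35–116.45. I'll cross-check with the same fine steps on neighbour pin 4.

```bash

python3 -m handwheel '[[0.015,0,0,0.012,0,0,0],[0.015,0,0,0.017,0,0,0],[0.015,0,-0.019,0,0,0,0],[0.015,0,-0.017,0,0,0,0],[0.015,0,0,0,0,0,0]]'
python3 go.py .469 .178 .117 23.3
```

```text
time_s: 32.55
eef_pos: [0.4687, 0.1773, 0.1466]
orientation: [0.98, 0.201, 0.0, 0.0]
force: [-0.3, -0.2, -1.2]
gripper_width: 0.223
t 32.55 pos [0.4687 0.1773 0.1466] F [-0.3 -0.2 -1.2] w 0.019
need mm [  0.35   0.74 -29.64] rot deg [0.   0.02 0.11]
```

```bash

python3 -m handwheel '[[0.015,0.0003,0.0007,-0.012,0,0,0],[0.015,0,0,-0.011,0,0,0],[0.015,0,0,0,0,0,0],[0.015,0,0,-0.0035,0,0,0],[0.015,0,0,0,0,0,0]]' >/dev/null
python3 rd.py 2
python3 -m handwheel '[[0.015,0,0,-0.0011,0,0,0],[0.015,0,0,0,0,0,0]]' >/dev/null; python3 rd.py 4
```

```text
t 33.23 z 116.89 xy [468.4 178.1] F [-0.05 -0.03 -1.51] maxz -0.9
t 33.67 z 116.49 xy [468.9 178.3] F [-0.    0.18 -1.16] maxz -0.2
```

```bash

python3 -m handwheel '[[0.015,0,0,-0.0002,0,0,0],[0.015,0,0,0,0,0,0]]' >/dev/null; python3 rd.py 4
python3 -m handwheel '[[0.015,0,0,-0.0002,0,0,0],[0.015,0,0,0,0,0,0]]' >/dev/null; python3 rd.py 4
python3 -m handwheel '[[0.015,0,0,-0.0002,0,0,0],[0.015,0,0,0,0,0,0]]' >/dev/null; python3 rd.py 4
```

```text
t 34.12 z 116.34 xy [468.9 178.3] F [-0.22  0.18 -0.01] maxz 0.4
t 34.58 z 116.24 xy [468.9 178.3] F [ 0.12 -0.    1.15] maxz 1.8
t 35.02 z 116.05 xy [468.9 178.3] F [-0.89  0.05  1.46] maxz 1.6
```

Pin 4's onset at 116.34 agrees with pin 3's at 116.39 to within 0.1 mm, so the pins are level. I'll return the probe to the stand at its pick-up pose, (0.4321, -0.2194).

```bash

python3 -m handwheel '[[0.015,0,0,0.03,0,0,0],[0.015,0,0,0.05,0,0,0],[0.015,0,0,0.02,0,0,0],[0.015,-0.004,-0.03,0,0,0,0],[0.015,-0.005,-0.05,0,0,0,0]]'
python3 -m handwheel '[[0.015,-0.005,-0.055,0,0,0,0],[0.015,-0.005,-0.055,0,0,0,0],[0.015,-0.005,-0.055,0,0,0,0],[0.015,-0.005,-0.055,0,0,0,0],[0.015,0,-0.02,0,0,0,0]]'
python3 go.py .4321 -.2194 .20 23.3
```

```text
time_s: 35.7
eef_pos: [0.4601, 0.0987, 0.2185]
orientation: [0.979, 0.203, 0.0, 0.0]
force: [-0.1, -0.8, -1.3]
gripper_width: 0.224
time_s: 36.33
eef_pos: [0.4385, -0.1497, 0.2187]
orientation: [0.979, 0.203, 0.002, 0.001]
force: [0.1, -0.6, -1.9]
gripper_width: 0.227
t 36.33 pos [ 0.4385 -0.1497  0.2187] F [ 0.1 -0.6 -1.9] w 0.0194
need mm [ -6.41 -69.72 -18.69] rot deg [ 0.04  0.22 -0.17]
```

```bash

python3 -m handwheel '[[0.015,-0.003,-0.025,0,0,0.2,-0.1],[0.015,-0.003,-0.025,0,0,0,0],[0.015,0,-0.01,0,0,0,0],[0.015,0,0,0,0,0,0],[0.015,0,0,0,0,0,0]]' >/dev/null
python3 go.py .4321 -.2194 .18 23.3
```

```text
t 36.95 pos [ 0.4315 -0.2124  0.2179] F [ 0.4  0.4 -1. ] w 0.0195
need mm [  0.58  -7.02 -37.86] rot deg [-0.01 -0.02  0.15]
```

```bash

python3 -m handwheel '[[0.015,0.0006,-0.007,-0.01,0,0,0.15],[0.015,0,0,-0.018,0,0,0],[0.015,0,0,0,0,0,0],[0.015,0,0,0,0,0,0]]' >/dev/null
python3 go.py .4321 -.2194 .175 23.3
python3 - <<'E'
from h import *
p,d=camera("wrist"); cv2.imwrite("pics/w5.png",cv2.resize(p[130:330,220:440,::-1],None,fx=3,fy=3,interpolation=2))
E
```

```text
t 37.45 pos [ 0.4327 -0.2183  0.1884] F [-0.1  1.  -1.3] w 0.0197
need mm [ -0.56  -1.1  -13.4 ] rot deg [-0.01 -0.03 -0.21]
```

View pics/w5.png

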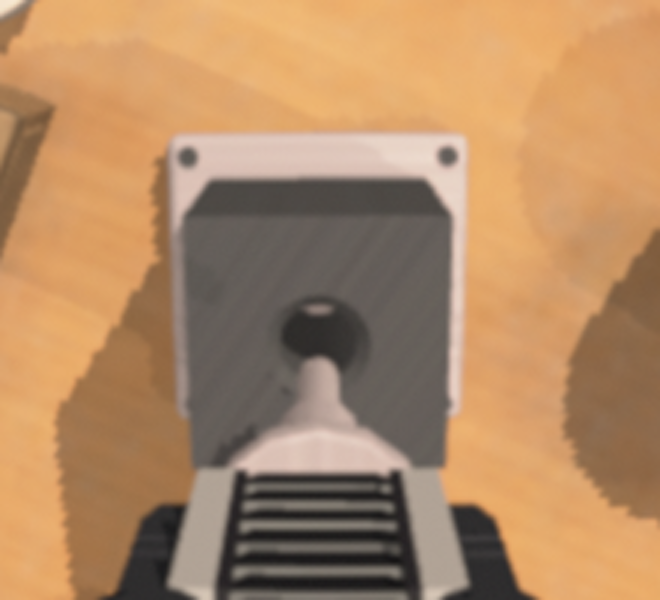

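The hole is at crop (320,335) and the tip at (320,365), 23 mm above the mouth and on the centre line. I'll centre it and insert in stages.

```bash

python3 -m handwheel '[[0.015,-0.0006,-0.0011,-0.006,0,0,-0.2],[0.015,0,0,-0.006,0,0,0],[0.015,0,0,0,0,0,0],[0.015,0,0,0,0,0,0]]' >/dev/null
python3 go.py .4321 -.2194 .15 23.3
```

```text
t 38.0 pos [ 0.4323 -0.2196  0.1764] F [ 0.4 -0.6 -1.2] w 0.0191
need mm [ -0.25   0.24 -26.36] rot deg [ 0.03  0.05 -0.  ]
```

```bash

python3 -m handwheel '[[0.015,-0.0002,0.0002,-0.010,0,0,0],[0.015,0,0,-0.012,0,0,0],[0.015,0,0,-0.012,0,0,0],[0.015,0,0,0,0,0,0],[0.015,0,0,0,0,0,0]]' 
python3 go.py .4321 -.2194 .12 23.3
```

```text
time_s: 38.62
eef_pos: [0.4318, -0.2192, 0.1394]
orientation: [0.979, 0.202, -0.0, -0.0]
force: [0.6, -0.0, -1.5]
gripper_width: 0.226
t 38.62 pos [ 0.4318 -0.2192  0.1394] F [ 0.6 -0.  -1.5] w 0.0193
need mm [  0.26  -0.16 -19.42] rot deg [-0. -0.  0.]
```

```bash

python3 -m handwheel '[[0.015,0.0002,-0.0002,-0.006,0,0,0],[0.015,0,0,-0.006,0,0,0],[0.015,0,0,0,0,0,0]]' 
python3 go.py .4321 -.2194 .0975 23.3
python3 -m handwheel '[[0.015,0,0,-0.009,0,0,0],[0.015,0,0,-0.009,0,0,0],[0.015,0,0,-0.008,0,0,0],[0.015,0,0,0,0,0,0],[0.015,0,0,0,0,0,0]]' 
python3 go.py .4321 -.2194 .0954 23.3
```

```text
time_s: 39.0
eef_pos: [0.4324, -0.2196, 0.127]
orientation: [0.979, 0.202, 0.0, 0.0]
force: [-0.2, 0.2, -0.7]
gripper_width: 0.226
t 39.0 pos [ 0.4324 -0.2196  0.127 ] F [-0.2  0.2 -0.7] w 0.0193
need mm [ -0.29   0.21 -29.54] rot deg [ 0.02  0.05 -0.  ]
time_s: 39.62
eef_pos: [0.4323, -0.2196, 0.0989]
orientation: [0.979, 0.202, 0.0, 0.0]
force: [0.2, 0.0, -1.2]
gripper_width: 0.224
t 39.62 pos [ 0.4323 -0.2196  0.0989] F [ 0.2  0.  -1.2] w 0.0191
need mm [-0.18  0.17 -3.53] rot deg [ 0.01  0.02 -0.  ]
```

```bash

python3 -m handwheel '[[0.015,0,0,-0.0025,0,0,0],[0.015,0,0,0,0,0,0]]' |grep -E "eef|force"
python3 -m handwheel '[[0.015,0,0,-0.0008,0,0,0],[0.015,0,0,0,0,0,0]]' |grep -E "eef|force"
python3 -m handwheel '[[0.015,0,0,-0.0005,0,0,0]]' |grep -E "eef|force"
```

```text
eef_pos: [0.4326, -0.2197, 0.0966]
force: [0.4, -0.6, -1.8]
eef_pos: [0.4327, -0.2198, 0.096]
force: [0.5, -0.3, -1.3]
eef_pos: [0.4328, -0.2199, 0.0956]
force: [-0.1, 0.0, -2.3]
```

```bash

python3 -m handwheel '[[0.015,0,0,-0.0006,0,0,0]]' |grep -E "eef|force"
python3 -m handwheel '[[0.015,0,0,-0.0005,0,0,0]]' |grep -E "eef|force"
```

```text
eef_pos: [0.4328, -0.2198, 0.0953]
force: [-2.7, 1.4, 9.6]
eef_pos: [0.4328, -0.2199, 0.0953]
force: [-3.1, 2.3, 7.7]
```

It is seated: the collar is firm on the stand at TCP 0.0953. I'll release.

```bash

python3 -m handwheel '[[0.03,0,0,0,0,0,0],[0.05,0,0,0,0,0,0],[0.06,0,0,0,0,0,0],[0.06,0,0,0,0,0,0]]' 20
python3 -m handwheel '[[0.06,0,0,0.02,0,0,0],[0.06,0,0,0.04,0,0,0],[0.06,0,0,0.05,0,0,0],[0.06,0,0,0.02,0,0,0],[0.06,0,0,0,0,0,0]]'
python3 - <<'E'
from h import *
c=calibration("wrist")
p,d=camera("wrist"); cv2.imwrite("pics/w6.png",p[:,:,::-1])
W=cloud("wrist",d,c)
m=(W[...,2]>.122)&(W[...,2]<.15)&(np.hypot(W[...,0]-.431,W[...,1]+.219)<.03);Q=W[m]; print(len(Q),Q.mean(0),np.percentile(Q[:,2],[50,95]))
p,d=camera("side"); cv2.imwrite("pics/s6.png",p[:,:,::-1]); print(bot.get_state()["time_s"])
E
```

```text
time_s: 41.0
eef_pos: [0.4332, -0.2201, 0.0955]
orientation: [0.979, 0.202, 0.001, 0.001]
force: [-0.1, -0.6, 0.4]
gripper_width: 0.697
time_s: 41.62
eef_pos: [0.4321, -0.2195, 0.2284]
orientation: [0.979, 0.202, 0.0, 0.0]
force: [-0.5, -0.2, -0.4]
gripper_width: 0.704
951 [ 0.43364179 -0.2200026   0.12797818] [0.12760255 0.13103863]
41.725
```

View pics/w6.png

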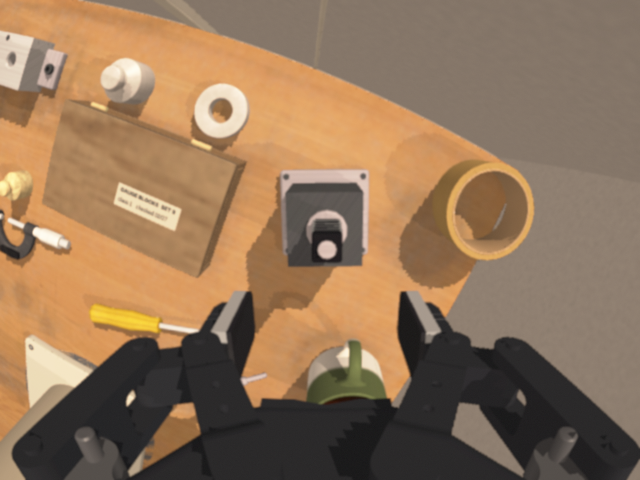

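View pics/s6.png

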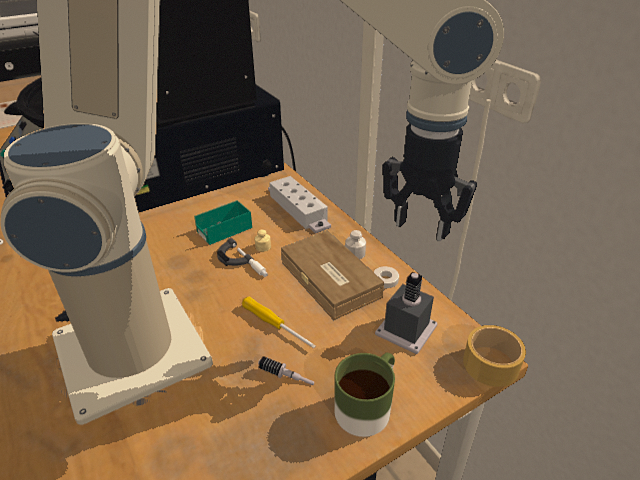

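The probe stands seated in the stand, with its button at (327,250) and top at 0.131 as before. The bystanders are where they were. The small free-standing look-alike now lies flat at side (285,370). It was already lying down at t=0.8 s, before the arm came near it, because it started balanced on its tip. Signing off.

```bash
python3 -m handwheel '[[0.06,0,0,0.01,0,0,0],[0.06,0,0,0,0,0,0],[0.06,0,0,0,0,0,0]]'; python3 -c "
from rig import workorder; print(workorder.sign_off())"
```

```text
time_s: 42.1
eef_pos: [0.4299, -0.2183, 0.2344]
orientation: [0.979, 0.202, -0.003, -0.003]
force: [0.1, -0.6, -1.5]
gripper_width: 0.702
the job is handed in; nothing more can be done
None
```

The job is done and handed in at 42.1 s. I felt pins 1 to 4 from left to right at about 3 N. Pin 3 stood about 5.7 mm too high, so I pushed it down at about 12–13 N and put the probe back fully in its stand.

- **Level check:** pin 3 now makes contact at TCP z = 116.39 mm and its neighbour pin 4 at 116.34 mm. Pins 1 and 2 read about 116.3–116.4 mm on the first pass, and I did not feel them again after the push. The other three pins only felt about 3 N, well below the 10 N at which they start to move.
- **Probe:** the collar met the stand firmly at the pick-up height. After release the top reads 0.131 m, as it should.
- **Fallen look-alike:** the small look-alike probe is now lying on the table. It stood balanced on its tip in the first picture and was already down at 0.8 s. The arm never went near it.

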